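# Seat a label holder on the parts rack and hold it home

## Task

Take the narrower of the two label holders out of the wooden parking block, drape its hook over the steel bar on the front of the small parts rack with the card facing outward (away from the rack), and let its bottom edge go down behind the aluminium lip below the bar. Push it down by feel against the springy strip until it is fully home, with the hook firmly seated on the bar, and finish while still holding it pressed down there, because I will then drive the retaining screws. Leave the wider holder standing in the block.

Things in the scene. Friction and masses are not known exactly. Their poses are not given: they have to be found in the camera images.
- narrow_holder: Aluminium label holder 80 mm wide (y), 0.12 kg, white blank card on its -x face. Origin: middle of the plate's bottom edge; z up, +x to the hook side. Plate 6 mm thick (x -3 to 3; lowest 6 mm 3.5 mm thick), z 0 to 110. Starts upright (may lean 5 degrees) in either slot of park_block, hook away from the robot.
- hook_gap (a point): Centre of the narrow holder's downward-open hook, x 12, z 98 in its frame. Gap 18 mm (x 3 to 21) under the bridge (z 104 to 110); return leg x 21 to 27 down to z 71, then flared outward to x 31 at z 61. All over the full 80 mm width.
- grip_tab (a point): Middle of the grey grip tab on top of the narrow holder, at x 9, z 130 in its frame: 12 mm thick (x 3 to 15), 34 mm wide (y), z 110 (bridge top) to 151. Grasp it from above.
- wide_holder: The wider holder, 104 mm wide (y), otherwise the same shape, origin and axes as the narrow one, in the other slot; too wide for the lip channel. It stays there.
- park_block: Fixed wooden block 60 x 250 x 40 mm, origin under its centre, long side along y. Two slots in its top, centred at y +62 and -62 mm, each 8 mm wide (x), 112 mm long (y), 28 mm deep (floor at z 12). Draw a holder straight up at least 30 mm to clear it.
- rack: Fixed plywood parts rack 300 mm wide (y), front facing the robot (-x). Origin on the bench under the middle of the lip channel; it spans x -13 to 160 mm. Side panels at y +-138 to 150, 162 mm high at x -7 to 43, carry the bar. Shelf board behind the bar (x 48 to 158), top at z 102, with a cup 74 mm tall and a tape roll on it.
- hang_bar: Horizontal steel bar, 12 mm in diameter, 276 mm long along the rack's y, part of the rack. Origin: its middle, on its axis, at rack x +12 mm, 148 mm above the bench.
- lip_mouth (a point): Middle of the mouth of the lip channel at the rack's front, 78 mm above the bench, axes as the rack. Open upward; 13 mm wide inside (x -6.5 to 6.5) from z 43 to 70 above the bench, edges flared to about 24 mm at the mouth; 92 mm long inside (y). Its wall nearer the robot is the lip.
- home (a point): Where the narrow holder's origin lies when fully home, 50 mm above the bench, axes as the rack; holder axes are then parallel to the rack's and the hook's bridge rests on the bar. Play there: about 5 mm either way in y, 3 mm in x.
- spring_strip (a joint): Sprung strip (8 x 84 mm) in the floor of the lip channel, top 58 mm above the bench when free. 0 = up, positive = pressed down (m). It meets the holder 8 mm before home and pushes back with 2 N, rising to 6 N at home (8 mm), where the bar stops the hook rigidly. Let go, it lifts the holder off the bar.

How it is judged:
By the outcome, as a careful person would: the job done as asked, in the order asked, and still so for the second after the job is handed in, while the arm keeps its last pose, push and grip.
It also fails if it takes over 45 s, if anything falls off the work surface, if the arm or the gripper's body presses on something with over 40 N, if the wrist force passes 120 N, or if a joint passes its speed limit or range.

## Robot

A 7-joint arm with a two-finger parallel gripper is mounted at the origin on the work surface; the furniture and walls round the work are solid. World frame = base frame: x ahead of the robot, y to its left, z up, the work surface at z = 0. Lengths are in mm, angles in rad, forces in N, time in s.
With the tool pointing down it reaches from about 425 to 975 mm from the base axis. Payload 16.7 kg.
Tool frame: the origin (TCP) lies at the very end of the fingers, on their centre line; the grasp point (between the pads) lies env.grip_depth behind it (env.grip_depth is the distance from the TCP to the grasp point, in mm); x points along the fingers, z is the direction in which the jaws open and shut, and the axes are right-handed (so a half turn about x gives the same grasp; the last joint's range is limited). The gripper opens to 85 mm and grips with 20 to 120 N. Pads are 22 mm wide; open, the fingers measure 114 mm over their backs; the gripper's body (76 mm by 85 mm) begins 54 mm behind the grasp point. The pads swing forward as they close: fully open they stand 13 mm farther back than shut.
Start: joints at [0.979, 0.426, 0.074, 1.606, -0.034, 1.111, -0.067], TCP at [289.183, -609.874, 192.902] pointing down, gripper open.
Joint ranges: [-2.85, 2.85], [-0.5, 2.14], [-1.23, 1.37], [0.21, 2.46], [-1.02, 4.16], [0.16, 2.05], [-2.73, 2.73]. Speed limits (rad/s): [1.89, 1.89, 2.39, 2.39, 3.01, 3.01, 3.01].

## Interface

Orientations are given as a rotation vector (axis times angle).
In Python, from plant import env gives the robot as it stands. The module is installed in compiled form; this text tells all that it offers.
- The arm moves only by the shell command python3 -m jog 'ROWS' [FORCE]. ROWS is JSON, one flat list of numbers, 7 for each row, row after row: the shift along the world's x, y, z in units of 80 cm (1.0 is 80 cm), then the turn, a rotation vector about the world's x, y, z in units of 90 degrees (1.0 is 90 degrees), then the opening in per cent of the stroke, from 0 (shut) to 100 (fully open). In form: [dx, dy, dz, ax, ay, az, hand, dx, dy, dz, ax, ay, az, hand, ...]. A call has 1 to 8 rows; each row is the pose to reach, as a shift and turn from the pose commanded when the call began; what a row does not reach only later rows make up. A row lasts 1/10 s, in which the tool goes at most 50 mm and 8.59 degrees, less where a joint would pass 70% of its speed; a pose out of reach is approached as far as the arm can. A call with a number of a shift or a turn outside -1 to 1 is refused whole. A call with a gripper value outside its range is refused whole. The fingers move at their own pace and stop on an object; FORCE is the grip in N (left out, the last holds). Time passes only in rows, so rows that repeat a pose let the fingers close. It gives the time, the measured TCP pose, the force and the opening at its end, in the units of the state.
- env.state(): the state, without advancing time (a new reading comes with each control period).
- env.get_image(name): name is "side" or "top" or "wrist"; returns (picture, depth): 420x560x3 uint8, red, green, blue; 420x560 float32, mm along the optical axis (not along the pixel's ray), 0 where there is no reading.
- env.camera_params(name): a dict with "intrinsics" (3x3 intrinsics, pixels), "world_from_camera" (4x4, takes a point from camera to world coordinates); the wrist camera has in their place "mount" (4x4, takes a point from camera to tool coordinates, whose origin is the TCP and whose axes are the tool frame's). Camera axes: x right, y down, z forward; pixel columns grow to the right and rows downward; lengths in mm; the calibration is good to about 2 mm. A picture is of the moment at which its call begins: read the wrist's pose just before it. camera_params takes no time and is no camera call.
- env.job_done(): hands the job in, once; it reports no verdict.
The state is a dict: "time": time; "joint_pos": joint angles; "joint_velocities": joint speeds; "tau": joint torques, N m; "tool_pos": TCP position; "eef_rot": TCP orientation; "force": force on the tool from outside, world axes, zero at the start; "wrist_torque": the same for the moment, N m; "finger_gap": opening from 0.0 (shut) to 1.0 (fully open).
Only numpy, scipy, OpenCV 4.12 (cv2) and the standard library are available. Lean on these libraries where they do the work, as an engineer would, in place of code of your own. Each camera call takes 0.05 s, during which the arm holds its last target.

## Working session

There is one attempt and no reset: what is moved stays moved. The work goes in short steps, Python scripts to look and compute and a shell command to move; the robot and the scene stay as the last step left them, time stands still between calls to the robot, and variables do not carry over. Pictures are saved under pics/ and viewed, and the job is handed in when it is done.

```bash
mkdir -p pics; ls
python3 - <<'E'
from plant import env
import cv2,numpy as np
print(env.grip_depth); s=env.state(); print(s)
for n in ("side","top","wrist"):
    im,d=env.get_image(n); cv2.imwrite(f"pics/a_{n}.png",im[:,:,::-1]); np.savez(f"a_{n}.npz",im=im,d=d)
    print(n,env.camera_params(n))
E
```

```text
pics
18.700000000000003
{'time': 0.0, 'joint_pos': array([ 0.97851738,  0.42671178,  0.07382473,  1.60657976, -0.03413444,
        1.11081143, -0.06709574]), 'joint_velocities': array([-0.0004986 , -0.00124736,  0.00011013, -0.00016882,  0.00147682,
       -0.00026553, -0.00159256]), 'tau': array([-1.79855806e-04, -9.49820638e+01,  3.76062378e+00, -4.63509822e+01,
        1.90583052e-02,  1.01391639e-02, -3.91919934e-05]), 'tool_pos': array([ 289.01222386, -609.50495833,  192.23534466]), 'eef_rot': array([ 0.87783795,  1.38782863, -0.87680841]), 'force': array([0.40871401, 0.06748199, 0.51994135]), 'wrist_torque': array([ 0.0404119 , -0.04422025,  0.02095459]), 'finger_gap': 0.9981057022776045}
side {'intrinsics': array([[393.39080739,   0.        , 272.44460856],
       [  0.        , 393.39080739, 205.48010697],
       [  0.        ,   0.        ,   1.        ]]), 'world_from_camera': array([[-9.24406480e-01, -1.65633786e-01,  3.43566745e-01,
         2.71685459e+02],
       [-3.81324112e-01,  4.20330738e-01, -8.23355326e-01,
         6.43791550e+02],
       [-8.03620358e-03, -8.92
[... 505 characters left out ...]
,
       [-6.41947162e-03, -1.83032750e-01, -9.83085857e-01,
         1.60222585e+03],
       [ 0.00000000e+00,  0.00000000e+00,  0.00000000e+00,
         1.00000000e+00]])}
wrist {'intrinsics': array([[346.35548577,   0.        , 280.30018725],
       [  0.        , 346.35548577, 209.19624492],
       [  0.        ,   0.        ,   1.        ]]), 'mount': array([[ 4.35398100e-04, -3.13754895e-01,  9.49503910e-01,
        -1.81990537e+02],
       [ 3.81318968e-04, -9.49503879e-01, -3.13755060e-01,
         8.08430733e+01],
       [ 9.99999833e-01,  4.98672208e-04, -2.93771492e-04,
         1.28819020e-01],
       [ 0.00000000e+00,  0.00000000e+00,  0.00000000e+00,
         1.00000000e+00]])}
```

View pics/a_side.png

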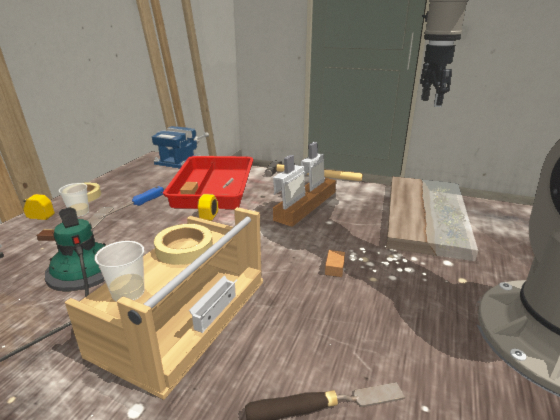

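View pics/a_top.png

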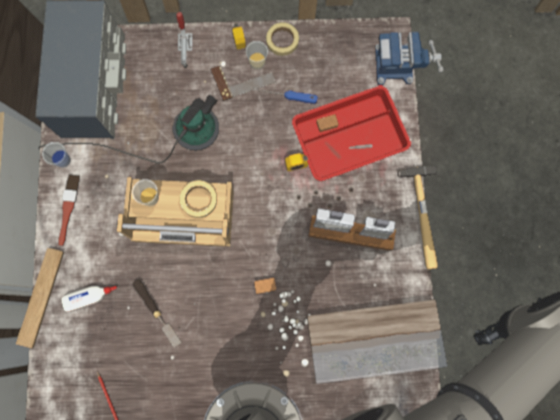

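The side view shows the block with two holders at about (305,185) and the rack at (180,290). In the top view the wide holder is at about (335,218) and the narrow one at about (378,228). The bar runs from about (122,226) to (228,236). I'll zoom in and measure next.

```bash
cat > h.py <<'E'
import numpy as np,cv2
from plant import env
def pts(n,d):
    c=env.camera_params(n);K=c["intrinsics"];T=c["world_from_camera"]
    v,u=np.mgrid[:420,:560]
    P=np.stack([(u-K[0,2])/K[0,0]*d,(v-K[1,2])/K[1,1]*d,d,np.ones_like(d)],-1)
    return (P@T.T)[...,:3]
def ray(n,u,v,z):
    c=env.camera_params(n);K=c["intrinsics"];T=c["world_from_camera"]
    r=T[:3,:3]@np.array([(u-K[0,2])/K[0,0],(v-K[1,2])/K[1,1],1]);o=T[:3,3]
    return o+r*(z-o[2])/r[2]
E
python3 - <<'E'
from h import *
a=np.load("a_top.npz");im=a["im"][:,:,::-1];
cv2.imwrite("pics/b1.png",cv2.resize(im[195:260,295:405],None,fx=7,fy=7,interpolation=cv2.INTER_CUBIC))
cv2.imwrite("pics/b2.png",cv2.resize(im[170:255,110:240],None,fx=6,fy=6,interpolation=cv2.INTER_CUBIC))
b=np.load("a_side.npz");im=b["im"][:,:,::-1]
cv2.imwrite("pics/b3.png",cv2.resize(im[135:225,265:350],None,fx=6,fy=6,interpolation=cv2.INTER_CUBIC))
cv2.imwrite("pics/b4.png",cv2.resize(im[200:390,70:270],None,fx=3,fy=3,interpolation=cv2.INTER_CUBIC))
P=pts("top",a["d"])
np.set_printoptions(precision=0,suppress=True,linewidth=250)
print(P[205:250:3,305:400:4,2])
E
```

```text
[[   0.  -36.    2.    3.    4.   -4.  -21.    4.   -7.   -8.   -3.    3.    1.    9.   -1.    2.    1.   -3.    3.    4.    5.    4.    0.   -3.]
 [   3.    3.   -2.    9.   -2.   -3.    2.    3.    3.   -4.   -1.   -2.   -6.    2.   -1.   -5.    5.    5.   -5.    2.    4.    3.   -2.    1.]
 [   4.    4.    2.  118.  116.  121.  122.  164.    2.    2.   -1.    1.    3.   -3.   -1.   -7.   -6.   -7.    1.    3.    3.    3.   -2.   -2.]
 [  -8.   -5.    2.  125.  119.  119.  119.  163.  162.  164.  119.  117.  115.   -5.    3.    3.   -2.   -3.    2.  -11.    3.    3.   -3.   -0.]
 [   0.    1.   36.  125. 1602.  124.  127.  140.  142.  148.  122.  118.  117.    1.    1.    2.  124.   -2.    0.    2.    5.   -1.    1.   -1.]
 [  -4.   -1.   40.  110.  109.  117.  119.  121.  121.  119.  114.  116.  124.   -5.   -2.  102.  124.  122.  160.  168.  162.   -5.    5.    4.]
 [  -7.    9.   46.   81.   83.   92.   97.  111.  107.  121.  119.  123.   40.   37.   37.  119.  125.  124.  152.  159.  170.  121.  122.   -6.]
 [   3.    2.   45.   51.   55.   66.   66.   76.   83.   90.   95.  11
[... 405 characters left out ...]
6.   43.   42.   43.   42.   38.   38.   40.   37.   37.   32.   44.   47.   61.   60.   74.   78.   48.    4.]
 [  -5.    3.    1.   -1.    7.   21.   29.   39.   46.   35.   44.   39.   36.   36.   41.   41.   41.   42.   40.   37.   35.   13.   43.    3.]
 [  -3.   -2.    2.   -1.   -4.    3.    2.   -1.   -1.   18.   24.   37.   37.   40.   41.   43.   39.   40.   40.   35.   43.   42.   38.    0.]
 [   4.    8.    5.    1.    1.    1.    4.   -3.    7.    5.   -6.    6.   -4.   10.   25.   37.   42.   42.   40.   45.   40.   42.   41.   -7.]
 [  -1.    4.   -0.   -5.    0.    2.   -2.   -3.   -1.    7.    1.    4.   -0.   -3.    0.    1.   -5.    4.   24.   36.   42.   40.    3.    5.]]
```

View pics/b1.png

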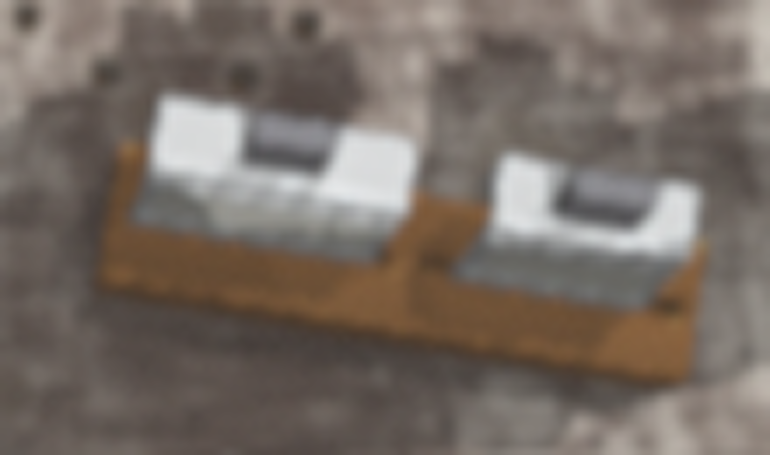

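View pics/b2.png

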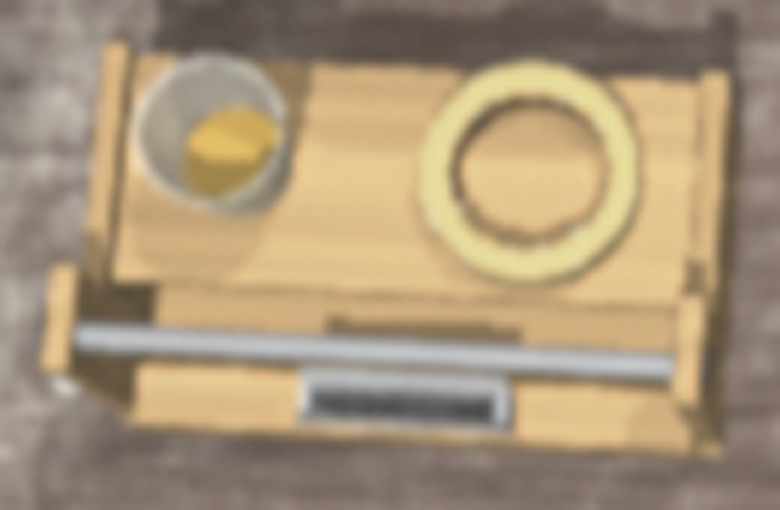

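View pics/b3.png

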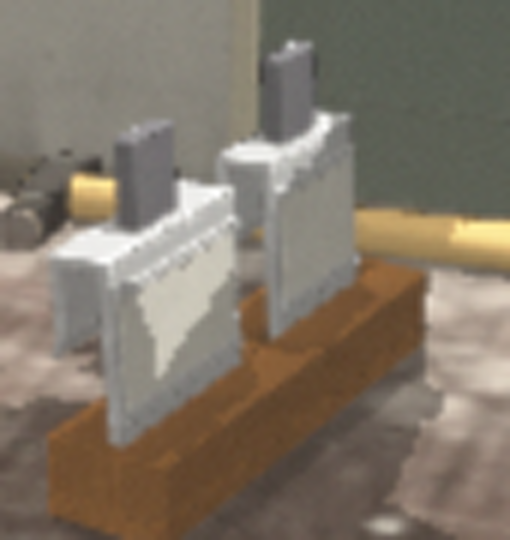

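View pics/b4.png

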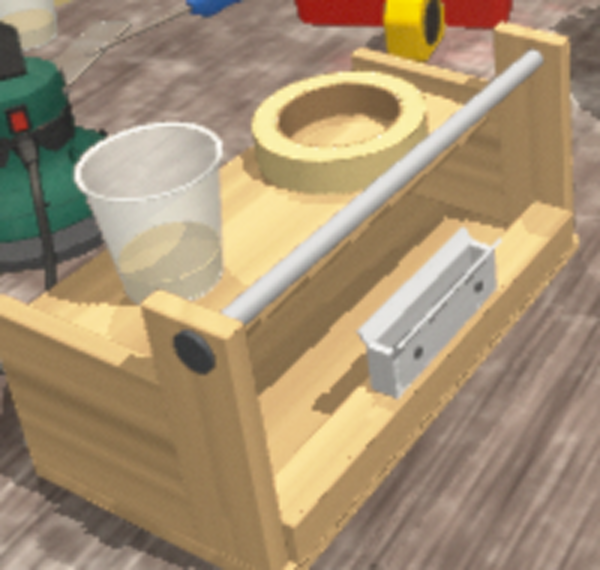

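The narrow holder, carrying its card, is the one at the right of the block in the top view, at about (378,224). Its hook points away from the robot. The lip channel is at about (178,236), below the middle of the bar. Next I'll compute positions.

Run:
```python
from h import *
np.set_printoptions(precision=1,suppress=True,linewidth=200)
a=np.load("a_top.npz");im=a["im"];d=a["d"];P=pts("top",d)
hsv=cv2.cvtColor(im,cv2.COLOR_RGB2HSV)
v,u=np.mgrid[:420,:560]
def comp(m,z,name):
    n,l,st,c=cv2.connectedComponentsWithStats(m.astype(np.uint8))
    for i in range(1,n):
        if st[i,4]<15: continue
        vv,uu=np.nonzero(l==i)
        W=np.array([ray("top",x,y,z) for x,y in zip(uu,vv)])
        r=cv2.minAreaRect(W[:,:2].astype(np.float32))
        print(name,st[i],"c",W.mean(0),"rect",np.round(r[0],1),np.round(r[1],1),round(r[2],1),"depth z",np.median(P[l==i][:,2]))
box=(u>295)&(u<405)&(v>195)&(v<260)
comp(box&(P[...,2]>150)&(P[...,2]<180),163,"tab")
comp(box&(P[...,2]>108)&(P[...,2]<135),122,"bridge")
comp(box&(hsv[...,0]>5)&(hsv[...,0]<18)&(hsv[...,1]>110),40,"block")
bar=(u>124)&(u<220)&(v>215)&(v<240)&(hsv[...,1]<45)
print("bar px"); 
xs=[];ys=[]
for x in range(126,221,6):
    col=np.nonzero(bar[218:237,x])[0]+218; print(x,col,end=';')
```

```text
tab [331 211  13   6  66] c [ 598.2 -247.5  163. ] rect [ 598.7 -249.3] [33. 14.] 88.5 depth z 160.5778898031507
tab [376 219  13   7  67] c [ 573. -371.  163.] rect [ 572.9 -370.9] [33.7 15.1] 78.8 depth z 159.7555450457976
bridge [316 208  38  19 364] c [ 595.3 -246.9  122. ] rect [ 596.  -247.8] [104.4  36.6] 78.4 depth z 120.01278090363826
bridge [364 217  31  17 270] c [ 569.4 -368.9  122. ] rect [ 571.2 -370.8] [81.7 35.8] 78.8 depth z 120.18795999504471
block [310 216  85  33 874] c [ 552.3 -306.5   40. ] rect [ 564.1 -306.6] [247.7  60.4] 78.6 depth z 39.76919511663368
bar px
126 [223 224 225 226 227 228];132 [223 224 225 226 227 228];138 [225 226 227 228];144 [225 226 227 228 229];150 [225 226 227 228 229];156 [226 227 228 229];162 [226 227 228 229 230 231 232 233 234 235 236];168 [226 227 228 229 230 231 232 233 234 235 236];174 [226 227 228 229 230 231 232 233 234 235 236];180 [226 227 228 229 230 231 232 233 234 235 236];186 [227 228 229 230 231 232 233 234 235 236];192 [227 228 229 230 231 232 233 234 235 236];198 [228 229 230 231];204 [228 229 230 231 232];210 [228 229 230 231 232];216 [229 230 231 232];
```

Run:
```python
from h import *
from scipy.spatial.transform import Rotation as R
np.set_printoptions(precision=2,suppress=True,linewidth=200)
print(R.from_rotvec(env.state()["eef_rot"]).as_matrix())
a=np.load("a_top.npz");im=a["im"];d=a["d"];hsv=cv2.cvtColor(im,cv2.COLOR_RGB2HSV)
P=pts("top",d)
b2=lambda x,y:((x+.5)/6-.5+110,(y+.5)/6-.5+170)
for n,p in dict(barL=(75,333),barR=(672,367)).items(): print(n,ray("top",*b2(*p),150))
for n,p in dict(chTL=(300,368),chTR=(512,382),chBR=(510,430),chBL=(298,420)).items(): print(n,ray("top",*b2(*p),78))
for n,p in dict(postL=(62,265),postLb=(45,370),postR=(692,290),postRb=(690,410)).items(): print(n,ray("top",*b2(*p),162))
for n,p in dict(backL=(118,42),backR=(718,70)).items(): print(n,ray("top",*b2(*p),102))
# bar via side
s=lambda x,y:((x+.5)/3-.5+70,(y+.5)/3-.5+200)
for n,p in dict(barN=(232,312),barF=(535,58)).items(): print("side",n,ray("side",*s(*p),150))
for n,p in dict(chNl=(362,335),chNr=(393,352),chFr=(492,243),chFl=(462,232)).items(): print("side",n,ray("side",*s(*p),78))
# block side: 
t=lambda x,y:((x+.5)/6-.5+265,(y+.5)/6-.5+135)
for n,p in dict(b1=(50,437),b2=(170,462),b4=(428,272)).items(): print("side",n,ray("side",*t(*p),40))
for n,p in dict(w0=(112,443),n0=(272,333),n1=(357,262)).items(): print("side plate@40",n,ray("side",*t(*p),40))
for n,p in dict(w=(110,262),wR=(235,190),wb=(55,250),n=(280,160+30),nR=(348,120),nb=(222,152)).items(): print("side @122",n,ray("side",*t(*p),122))
for n,p in dict(ntl=(265,58),ntr=(310,48),wtl=(115,138),wtr=(172,125)).items(): print("side tab@163",n,ray("side",*t(*p),163))
```

```text
[[-0.    0.9   0.43]
 [ 0.    0.43 -0.9 ]
 [-1.   -0.   -0.  ]]
barL [584.53 342.54 150.  ]
barR [561.39  68.25 150.  ]
chTL [577.74 253.34  78.  ]
chTR [568.2  151.27  78.  ]
chBR [544.93 152.27  78.  ]
chBL [552.47 254.03  78.  ]
postL [614.11 345.97 162.  ]
postLb [565.58 352.54 162.  ]
postR [594.75  57.73 162.  ]
postRb [539.41  59.29 162.  ]
backL [735.63 338.15 102.  ]
backR [713.8   48.54 102.  ]
side barN [583.58 331.97 150.  ]
side barF [559.62  71.86 150.  ]
side chNl [573.22 257.23  78.  ]
side chNr [551.58 262.03  78.  ]
side chFr [546.02 163.63  78.  ]
side chFl [567.11 160.94  78.  ]
side b1 [ 616.97 -186.72   40.  ]
side b2 [ 561.44 -183.93   40.  ]
side b4 [ 511.12 -420.68   40.  ]
side plate@40 w0 [ 590.28 -191.23   40.  ]
side plate@40 n0 [ 560.93 -323.44   40.  ]
side plate@40 n1 [ 547.19 -420.2    40.  ]
side @122 w [ 592.63 -194.07  122.  ]
side @122 wR [ 570.5  -290.26  122.  ]
side @122 wb [ 618.57 -197.7   122.  ]
side @122 n [ 552.01 -297.45  122.  ]
side @122 nR [ 549.4  -396.98  122.  ]
side @122 nb [ 591.27 -333.89  122.  ]
side tab@163 ntl [ 577.81 -352.03  163.  ]
side tab@163 ntr [ 562.94 -373.54  163.  ]
side tab@163 wtl [ 603.61 -227.92  163.  ]
side tab@163 wtr [ 586.86 -251.58  163.  ]
```

```bash
python3 -m jog '[0.17,0.15,0.085,0,0,0.3,100, 0.346,0.301,0.085,0,0,0.59,100, 0.346,0.301,0.085,0,0,0.59,100, 0.346,0.301,0.085,0,0,0.59,100, 0.346,0.301,0.085,0,0,0.59,100, 0.346,0.301,0.085,0,0,0.59,100, 0.346,0.301,0.085,0,0,0.59,100, 0.346,0.301,0.085,0,0,0.59,100]'; python3 -m jog '[0,0,0,0,0,0,100,0,0,0,0,0,0,100,0,0,0,0,0,0,100]'
cat >> h.py <<'E'
from scipy.spatial.transform import Rotation as R
def wpose():
    s=env.state(); T=np.eye(4);T[:3,:3]=R.from_rotvec(s["eef_rot"]).as_matrix();T[:3,3]=s["tool_pos"]
    return T@env.camera_params("wrist")["mount"]
def wray(T,u,v,z=None):
    K=env.camera_params("wrist")["intrinsics"]
    r=T[:3,:3]@np.array([(u-K[0,2])/K[0,0],(v-K[1,2])/K[1,1],1]);o=T[:3,3]
    return o+r*(z-o[2])/r[2]
def wplane(T,u,v,p,n):
    K=env.camera_params("wrist")["intrinsics"]
    r=T[:3,:3]@np.array([(u-K[0,2])/K[0,0],(v-K[1,2])/K[1,1],1]);o=T[:3,3]
    n=np.array(n,float); return o+r*((np.array(p)-o)@n)/(r@n)
def shot(name):
    T=wpose(); im,d=env.get_image("wrist"); np.savez(name+".npz",im=im,d=d,T=T)
    cv2.imwrite(f"pics/{name}.png",im[:,:,::-1]); return T,im,d
E
python3 -c "
from h import *
shot('w1'); s=env.state();print(s['time'],s['tool_pos'],R.from_rotvec(s['eef_rot']).as_matrix())"
```

```text
time: 0.95
tool_pos: [569.5, -364.7, 261.4]
eef_rot: [0.155, 1.564, -0.152]
force: [-0.6, 0.2, -0.1]
finger_gap: 0.997
time: 1.25
tool_pos: [564.9, -370.1, 260.5]
eef_rot: [0.159, 1.566, -0.159]
force: [0.2, 0.1, -0.0]
finger_gap: 1.001
1.3 [ 564.85388992 -370.29611942  260.63443709] [[-7.80951476e-04  2.01856860e-01  9.79414722e-01]
 [-1.86299296e-04  9.79414975e-01 -2.01857061e-01]
 [-9.99999678e-01 -3.40104843e-04 -7.27269779e-04]]
```

View pics/w1.png

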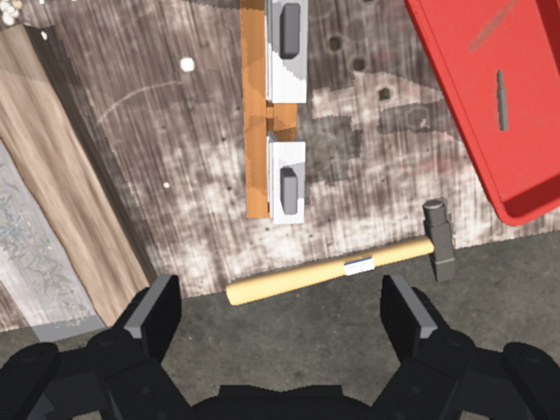

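Run:
```python
from h import *
a=np.load("w1.npz");im=a["im"][:,:,::-1]
cv2.imwrite("pics/w1z.png",cv2.resize(im[125:230,225:325],None,fx=6,fy=5.7,interpolation=cv2.INTER_CUBIC))
```

```text
(no output)
```

View pics/w1z.png

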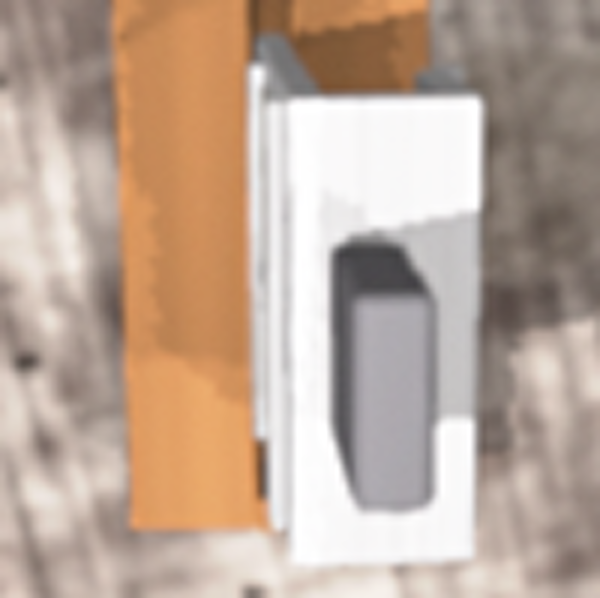

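The tab top sits around pixel (291,195) and the bridge spans u 274–305, v 142–223. The slot front is visible at about u 267. The card-side face is visible left of the bridge, so the holder leans away from the robot.

Run:
```python
from h import *
np.set_printoptions(precision=1,suppress=True,linewidth=200)
a=np.load("w1.npz");T=a["T"]
f=lambda x,y:((x+.5)/6-.5+225,(y+.5)/5.7-.5+125)
ex=np.array([.98,-.2,0]);ey=np.array([.2,.98,0])
o=np.array([552,-368.5,0])
def pr(n,p,z):
    w=wray(T,*f(*p),z); print(n,w,"holder-ish xy",(w-o)@ex,(w-o)@ey)
for n,p in dict(TL=(292,97),TR=(483,97),BR=(474,562),BL=(292,562)).items(): pr(n,p,122)
for n,p in dict(tTL=(357,295),tTR=(435,297),tBR=(433,505),tBL=(362,508)).items(): pr(n,p,163)
for n,p in dict(baseTL=(333,243),baseBL=(333,420)).items(): pr(n,p,122)
for n,p in dict(fTL=(110,0),fBL=(133,527),slotfrontB=(258,470),slotT=(248,40),plateT=(255,65),backT=(430,10), endB=(265,528)).items(): pr("blk "+n,p,40)
```

```text
TL [ 566.7 -329.7  122. ] holder-ish xy 6.605832276372839 40.99596961208265
TR [ 595.2 -335.5  122. ] holder-ish xy 35.748277492781625 40.97358622824526
BR [ 579.5 -413.6  122. ] holder-ish xy 35.96255637073047 -38.716743416681645
BL [ 550.1 -407.6  122. ] holder-ish xy 6.008567400039206 -38.71455583209624
tTL [ 571.5 -354.3  163. ] holder-ish xy 16.267471162465842 17.850288160446038
tTR [ 581.9 -356.7  163. ] holder-ish xy 26.982585471912035 17.549825615643957
tBR [ 575.7 -387.9  163. ] holder-ish xy 27.144750666722363 -14.238534012884125
tBL [ 565.8 -386.3  163. ] holder-ish xy 17.053478051102516 -14.711630160777311
baseTL [ 568.  -354.2  122. ] holder-ish xy 12.83151565657548 17.246643231023345
baseBL [ 561.9 -383.9  122. ] holder-ish xy 12.791578727078567 -13.075715416501398
blk fTL [ 533.  -313.9   40. ] holder-ish xy -29.512263791459997 49.738828935821
blk fBL [ 511.7 -422.9   40. ] holder-ish xy -28.662733020815427 -61.3820184289069
blk slotfrontB [ 539.6 -415.4   40. ] holder-ish xy -2.8011186397439785 -48.42795664320742
blk slotT [ 556.9 -326.7   40. ] holder-ish xy -3.561253406827405 41.921186572510386
blk plateT [ 557.1 -331.8   40. ] holder-ish xy -2.2956441859252035 36.9993208971787
blk backT [ 591.8 -327.9   40. ] holder-ish xy 30.93057429375502 47.74534346033315
blk endB [ 538.2 -428.6   40. ] holder-ish xy -1.5284026136352349 -61.6150609874344
```

```bash
python3 -m jog '[0.0077,-0.001,-0.04,0.011,0.0545,0,100, 0.0077,-0.001,-0.08,0.011,0.0545,0,100, 0.0077,-0.001,-0.11,0.011,0.0545,0,100, 0.0077,-0.001,-0.14,0.011,0.0545,0,100, 0.0077,-0.001,-0.16,0.011,0.0545,0,100, 0.0077,-0.001,-0.168,0.011,0.0545,0,100, 0.0077,-0.001,-0.168,0.011,0.0545,0,100, 0.0077,-0.001,-0.168,0.011,0.0545,0,100]'
python3 - <<'E'
from h import *
shot('w2'); s=env.state();print(s['time'],s['tool_pos'],s['force'],R.from_rotvec(s['eef_rot']).as_matrix())
E
```

```text
time: 2.1
tool_pos: [572.5, -370.3, 127.6]
eef_rot: [0.167, 1.651, -0.154]
force: [0.5, 0.4, 0.3]
finger_gap: 0.997
2.15 [ 572.69459173 -370.3190262   127.8126291 ] [ 0.15191695 -0.26240908 -0.44612699] [[-8.39909649e-02  2.00153587e-01  9.76157804e-01]
 [ 1.64240205e-02  9.79764268e-01 -1.99479902e-01]
 [-9.96331154e-01 -7.22073720e-04 -8.55786728e-02]]
```

View pics/w2.png

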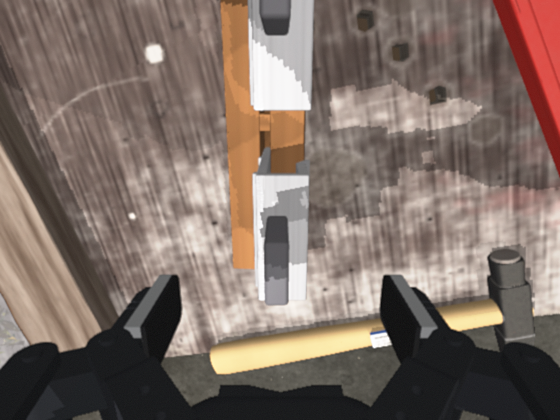

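The tab (265–288, 217–303) sits between the fingers, about 3 px left of centre. I'll shift by 1.6 mm and then close.

```bash
python3 -m jog '[-0.002,0,-0.001,0,0,0,100, -0.002,0,-0.001,0,0,0,50, -0.002,0,-0.001,0,0,0,0, -0.002,0,-0.001,0,0,0,0, -0.002,0,-0.001,0,0,0,0,-0.002,0,-0.001,0,0,0,0,-0.002,0,-0.001,0,0,0,0,-0.002,0,-0.001,0,0,0,0]' 60
python3 -m jog '[0,0,0,0,0,0,0, 0,0,0,0,0,0,0,0,0,0,0,0,0,0]' 80
python3 -c "
from h import *
shot('w3')"
```

```text
time: 2.95
tool_pos: [570.5, -369.8, 125.7]
eef_rot: [0.167, 1.652, -0.153]
force: [0.8, -0.1, 1.3]
finger_gap: 0.001
time: 3.25
tool_pos: [570.6, -369.9, 125.7]
eef_rot: [0.167, 1.652, -0.153]
force: [0.5, 0.2, -0.1]
finger_gap: 0.0
```

View pics/w3.png

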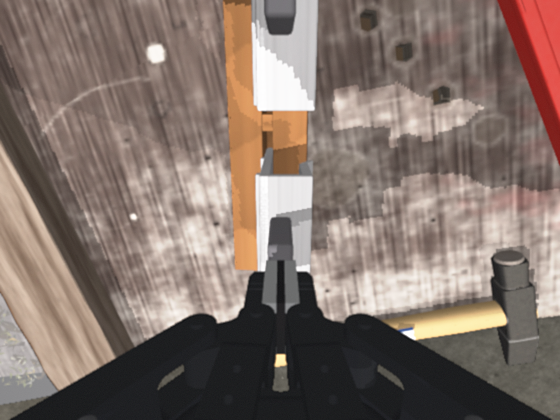

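Run:
```python
from h import *
np.set_printoptions(precision=0,suppress=True,linewidth=220)
K=env.camera_params("wrist")["intrinsics"]
for n in ("w2","w3"):
    a=np.load(n+".npz");d=a["d"];T=a["T"]
    v,u=np.mgrid[:420,:560]
    P=(np.stack([(u-K[0,2])/K[0,0]*d,(v-K[1,2])/K[1,1]*d,d,np.ones_like(d)],-1)@T.T)[...,:3]
    print(n)
    for vv in range(180,345,8): print(vv,[tuple(P[vv,x].round().astype(int)) for x in (262,272,277,281,286,296)])
    cv2.imwrite(f"pics/{n}z.png",cv2.resize(a["im"][160:330,215:345,::-1],None,fx=4,fy=3.5,interpolation=cv2.INTER_CUBIC))
```

```text
w2
180 [(np.int64(570), np.int64(-333), np.int64(124)), (np.int64(575), np.int64(-334), np.int64(123)), (np.int64(578), np.int64(-335), np.int64(121)), (np.int64(580), np.int64(-336), np.int64(121)), (np.int64(583), np.int64(-336), np.int64(122)), (np.int64(588), np.int64(-337), np.int64(121))]
188 [(np.int64(569), np.int64(-338), np.int64(123)), (np.int64(574), np.int64(-339), np.int64(122)), (np.int64(577), np.int64(-339), np.int64(122)), (np.int64(579), np.int64(-340), np.int64(122)), (np.int64(582), np.int64(-341), np.int64(121)), (np.int64(587), np.int64(-342), np.int64(121))]
196 [(np.int64(567), np.int64(-343), np.int64(122)), (np.int64(573), np.int64(-344), np.int64(122)), (np.int64(576), np.int64(-344), np.int64(123)), (np.int64(578), np.int64(-344), np.int64(122)), (np.int64(581), np.int64(-345), np.int64(123)), (np.int64(586), np.int64(-346), np.int64(121))]
204 [(np.int64(567), np.int64(-347), np.int64(123)), (np.int64(572), np.int64(-348), np.int64(122)), (np.int64(575), np.int64(-349), np.int64(122)), (np.int64(577), np.int64(-349), np.int64(122)), (np.int64(580), np.in
[... 10454 characters left out ...]
), np.int64(202)), (np.int64(581), np.int64(-365), np.int64(208)), (np.int64(586), np.int64(-361), np.int64(215))]
332 [(np.int64(576), np.int64(-358), np.int64(220)), (np.int64(578), np.int64(-361), np.int64(217)), (np.int64(576), np.int64(-372), np.int64(202)), (np.int64(577), np.int64(-373), np.int64(201)), (np.int64(581), np.int64(-366), np.int64(211)), (np.int64(586), np.int64(-360), np.int64(219))]
340 [(np.int64(577), np.int64(-359), np.int64(223)), (np.int64(578), np.int64(-363), np.int64(218)), (np.int64(576), np.int64(-375), np.int64(203)), (np.int64(577), np.int64(-375), np.int64(203)), (np.int64(581), np.int64(-369), np.int64(211)), (np.int64(586), np.int64(-361), np.int64(223))]
```

View pics/w3z.png

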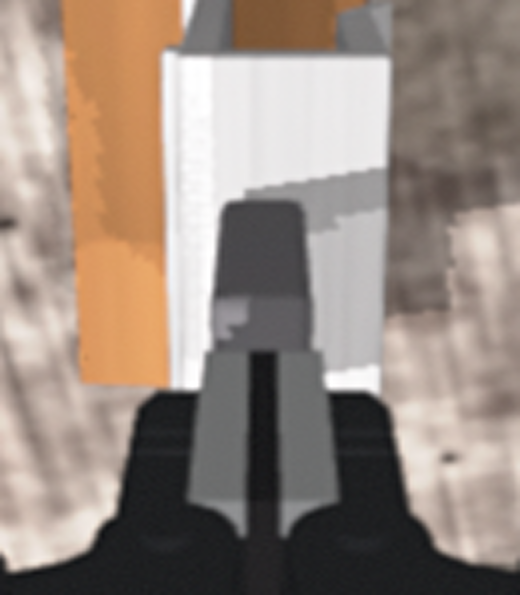

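View pics/w2z.png

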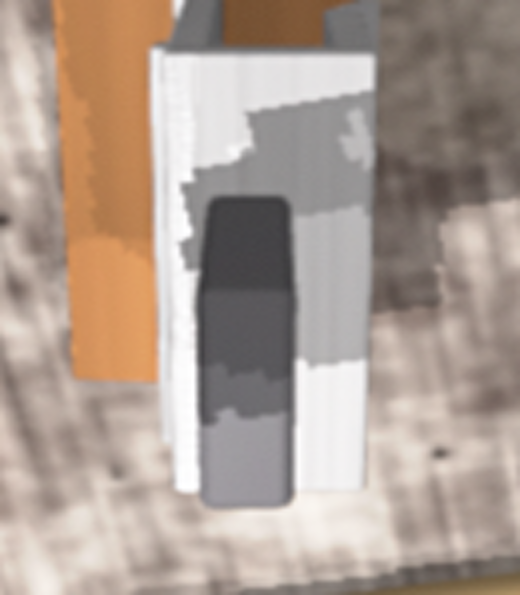

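Run:
```python
from h import *
im,d=env.get_image("side"); np.savez("s2.npz",im=im,d=d)
cv2.imwrite("pics/s2.png",cv2.resize(im[60:230,230:390,::-1],None,fx=4,fy=3.5,interpolation=cv2.INTER_CUBIC))
c=env.camera_params("side");Tc=np.linalg.inv(c["world_from_camera"]);s=env.state()
for p in (s["tool_pos"],s["tool_pos"]+[3,0,38]):
    q=Tc@np.r_[p,1];print((c["intrinsics"]@q[:3]/q[2])[:2])
```

```text
[312.70698804 155.4505815 ]
[312.19218915 142.30370044]
```

View pics/s2.png

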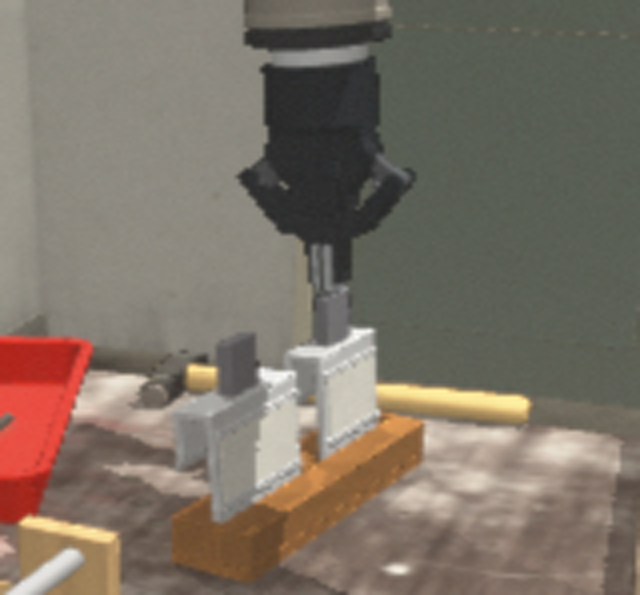

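Both views show the fingers shut just above the tab, with tips at z≈165. The reported TCP says z 126, so the stated TCP disagrees with what I see. I'll measure the real fingertip in the tool frame, with the gripper open and shut.

Run:
```python
from h import *
np.set_printoptions(precision=1,suppress=True,linewidth=220)
c=env.camera_params("wrist");K=c["intrinsics"];M=c["mount"]
v,u=np.mgrid[:420,:560]
for n in ("w1","w2","w3"):
    a=np.load(n+".npz");d=a["d"]
    P=(np.stack([(u-K[0,2])/K[0,0]*d,(v-K[1,2])/K[1,1]*d,d,np.ones_like(d)],-1)@M.T)[...,:3]
    m=(d>0)&(P[...,0]<-30)&(v>200)&(abs(P[...,2])<70)
    if n!="w1": m&=(d<150)
    print(n,m.sum())
    for lo in range(-100,-20,5):
        q=P[m&(P[...,0]>=lo)&(P[...,0]<lo+5)]
        if len(q)>3: print(lo,len(q),"y",np.percentile(q[:,1],[5,50,95]),"z",np.percentile(q[:,2],[2,25,75,98]))
```

```text
w1 37273
-100 1714 y [ 6.8 12.1 13.9] z [-67.  -52.7  54.1  67.7]
-95 808 y [ 2.2  9.9 12.5] z [-54.2 -45.   45.9  60.8]
-90 1035 y [-1.1  9.  11.6] z [-48.4 -42.6  44.   49.2]
-85 1198 y [-7.2  7.2 11.5] z [-54.7 -42.5  43.6  55.8]
-80 1067 y [-8.7  7.1 11.5] z [-54.9 -42.5  43.6  56. ]
-75 965 y [-8.6  7.  11.5] z [-54.6 -42.4  43.5  55.8]
-70 894 y [-8.7  7.1 11.5] z [-55.1 -42.5  43.4  55.8]
-65 769 y [-8.5  7.  11.5] z [-54.  -42.4  43.4  55.4]
-60 518 y [-9.2  4.6 11.4] z [-48.3 -42.3  43.3  49.4]
-55 126 y [-6.8  1.3  8.7] z [-42.5 -42.2  43.2  43.6]
w2 37257
-100 1763 y [ 6.7 12.1 13.9] z [-66.7 -51.8  54.2  67.9]
-95 776 y [ 2.4 10.  12.5] z [-54.7 -45.1  45.9  55. ]
-90 1061 y [-0.9  8.7 11.6] z [-48.3 -42.5  44.1  49.6]
-85 1167 y [-7.1  7.2 11.5] z [-54.9 -42.6  43.5  55.8]
-80 1093 y [-8.6  7.1 11.5] z [-54.8 -42.4  43.6  55.8]
-75 952 y [-8.8  7.  11.5] z [-54.8 -42.4  43.5  55.8]
-70 900 y [-8.4  7.1 11.5] z [-54.8 -42.5  43.5  55.9]
-65 747 y [-8.7  7.  11.5] z [-54.1 -42.4  43.4  55.4]
-60 522 y [-8.9  5.  11.4] z [-48.  -42.3  43.3  49.6]
-55 133 y [-7.8  0.1  8.8] z [-42.6 -42.3  43.2  43.6]
w3 40081
-100 5195 y [-7.8  5.5 12.7] z [-36.7 -25.4  26.6  37.9]
-95 3182 y [-7.7 11.9 13.4] z [-34.2 -20.9  22.4  35.6]
-90 2127 y [-6.6 11.9 13.7] z [-29.9  -9.4  10.2  31. ]
-85 763 y [ 6.5 12.  13.9] z [-22.7 -10.2  11.6  25.2]
-80 805 y [-8.5  7.2 12. ] z [-8.7 -0.7  1.8  9.9]
-75 332 y [ 7.  11.1 11.7] z [-12.6  -3.6   4.6  13.6]
-70 498 y [ 6.7  7.8 11.5] z [-12.5  -6.6   7.5  13.5]
-65 446 y [ 6.7  7.8 11.6] z [-12.7  -6.6   7.8  13.6]
-60 410 y [ 6.5  7.9 11.5] z [-12.5  -6.7   6.7  13.5]
-55 359 y [ 6.7  7.8 11.5] z [-12.4  -6.9   7.5  13.4]
-50 145 y [ 6.8 10.9 11.5] z [-11.   -3.6   5.8  12.4]
```

The real fingertips lie about 41 mm behind the reported TCP: tool x is about −54 open and −41 shut. The real grasp point is therefore about 60 mm behind it. I'll open, go 41 mm further down along the tool axis, and close again.

```bash
python3 -m jog '[0,0,0,0,0,0,100, 0,0,0,0,0,0,100, 0,0,0,0,0,0,100,0,0,0,0,0,0,100, 0,0,0,0,0,0,100]' 60
python3 -m jog '[-0.001,0,-0.017,0,0,0,100,-0.0027,0,-0.034,0,0,0,100,-0.004,-0.0005,-0.051,0,0,0,100,-0.004,-0.0005,-0.051,0,0,0,100,-0.004,-0.0005,-0.051,0,0,0,100]'
python3 -c "
from h import *
shot('w4')"
```

```text
time: 3.85
tool_pos: [570.5, -369.9, 125.7]
eef_rot: [0.167, 1.652, -0.153]
force: [-1.0, -1.2, 0.3]
finger_gap: 0.846
time: 4.35
tool_pos: [567.0, -370.1, 84.2]
eef_rot: [0.167, 1.653, -0.153]
force: [0.2, -0.2, -0.1]
finger_gap: 1.002
```

View pics/w4.png

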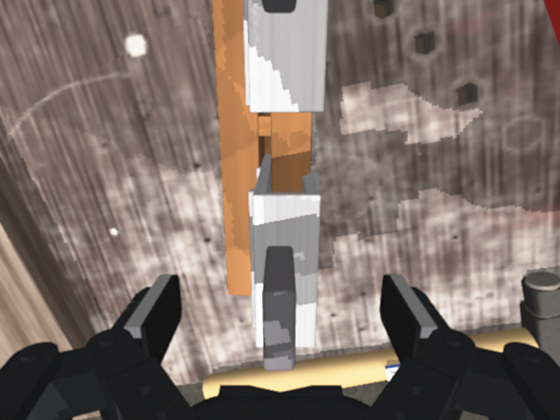

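The tab (u 262–296, v 247–370) is now centred between the open fingers at u≈280. I'll close on it.

```bash
python3 -m jog '[0,0,0,0,0,0,50, 0,0,0,0,0,0,0,0,0,0,0,0,0,0,0,0,0,0,0,0,0, 0,0,0,0,0,0,0,0,0,0,0,0,0,0,0,0,0,0,0,0,0,0,0,0,0,0,0,0]' 40
python3 -m jog '[0,0,0,0,0,0,0, 0,0,0,0,0,0,0]' 90
python3 -c "
from h import *
shot('w5')"
```

```text
time: 5.2
tool_pos: [567.2, -370.3, 85.0]
eef_rot: [0.167, 1.652, -0.153]
force: [-2.3, 1.2, 4.0]
finger_gap: 0.134
time: 5.4
tool_pos: [567.3, -370.3, 85.1]
eef_rot: [0.167, 1.652, -0.153]
force: [-2.0, 1.4, 4.9]
finger_gap: 0.131
```

View pics/w5.png

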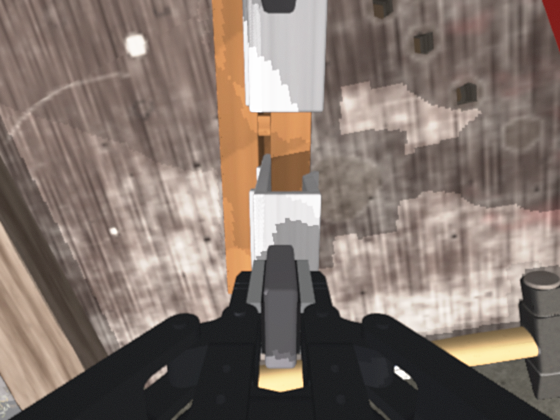

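The grasp is good: the gap is 0.131, about 11–12 mm. Next I'll lift straight up, slowly out of the slot and then higher.

```bash
python3 -m jog '[0,0,0.01,0,0,0,0,0,0,0.025,0,0,0,0,0,0,0.045,0,0,0,0,0,0,0.08,0,0,0,0,0,0,0.13,0,0,0,0,0,0,0.18,0,0,0,0,0,0,0.225,0,0,0,0,0,0,0.225,0,0,0,0]'
python3 - <<'E'
from h import *
print(R.from_rotvec(env.state()['eef_rot']).as_matrix())
shot('w6')
im,d=env.get_image("side"); np.savez("s6.npz",im=im,d=d)
cv2.imwrite("pics/s6.png",im[:,:,::-1])
E
```

```text
time: 6.25
tool_pos: [569.3, -371.2, 272.2]
eef_rot: [0.164, 1.644, -0.156]
force: [0.7, -0.3, -1.2]
finger_gap: 0.126
[[-0.0776224   0.20019392  0.97667659]
 [ 0.01299786  0.97975225 -0.19979133]
 [-0.9968981  -0.00281357 -0.07865281]]
```

View pics/s6.png

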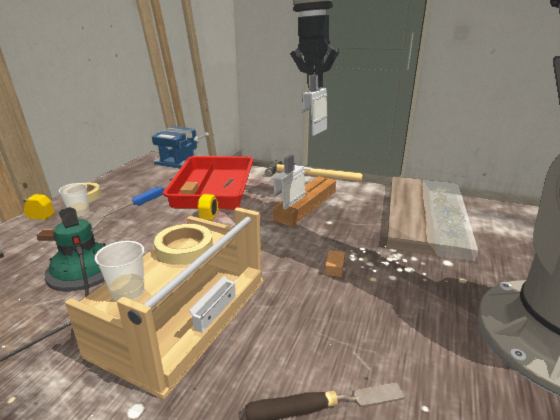

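View pics/w6.png

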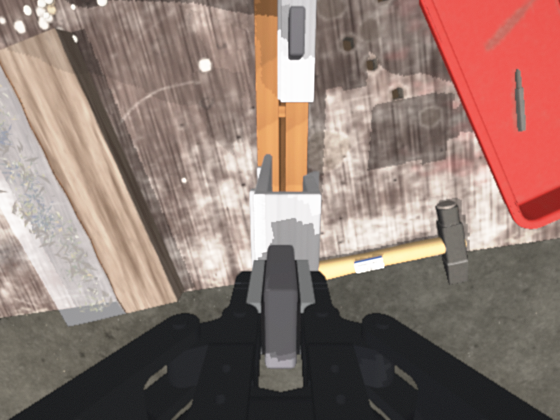

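```bash
python3 -m jog '[0,0.08,0,-0.01,-0.049,0.075,0,0,0.3,0,-0.01,-0.049,0.075,0,0,0.6,0,-0.01,-0.049,0.075,0,0,0.72,0,-0.01,-0.049,0.075,0,0,0.72,0,-0.01,-0.049,0.075,0,0,0.72,0,-0.01,-0.049,0.075,0,0,0.72,0,-0.01,-0.049,0.075,0,0,0.72,0,-0.01,-0.049,0.075,0]'
python3 - <<'E'
from h import *
np.set_printoptions(precision=1,suppress=True,linewidth=220)
c=env.camera_params("wrist");K=c["intrinsics"];M=c["mount"]
v,u=np.mgrid[:420,:560]
a=np.load("w6.npz");d=a["d"]
P=(np.stack([(u-K[0,2])/K[0,0]*d,(v-K[1,2])/K[1,1]*d,d,np.ones_like(d)],-1)@M.T)[...,:3]
for vv in (160,175,185,200,215,230,240): print(vv,[P[vv,x].round(1).tolist() for x in (253,260,268,275,300,308,318)])
E
```

```text
time: 7.15
tool_pos: [566.3, 31.5, 264.2]
eef_rot: [0.062, 1.58, -0.07]
force: [1.1, 0.3, -1.5]
finger_gap: 0.128
160 [[275.0, -1.3, -36.4], [235.8, 5.7, -24.7], [47.2, 39.4, -7.9], [231.8, 6.5, -6.4], [230.7, 6.7, 23.6], [268.7, -0.1, 36.1], [268.0, 0.0, 49.1]]
175 [[274.8, -21.5, -36.8], [2.1, 39.3, -10.6], [2.3, 39.2, -6.3], [231.0, -11.7, -6.5], [229.0, -11.3, 23.8], [-0.1, 39.8, 15.2], [11.2, 37.3, 21.8]]
185 [[275.6, -35.6, -37.2], [-20.4, 39.4, -9.3], [-17.5, 38.7, -5.6], [231.7, -24.4, -6.5], [230.4, -24.1, 24.1], [-21.4, 39.7, 13.7], [10.2, 31.7, 21.9]]
200 [[-23.0, 32.7, -12.6], [-36.8, 36.8, -8.4], [-37.5, 37.0, -4.9], [-37.5, 37.0, -1.8], [-37.3, 37.0, 9.1], [-37.0, 36.9, 12.6], [-37.5, 37.0, 16.9]]
215 [[-24.7, 25.6, -12.7], [-37.5, 30.1, -8.5], [-37.0, 29.9, -5.0], [-36.5, 29.7, -1.9], [-37.0, 29.9, 9.2], [-37.1, 30.0, 12.7], [-37.2, 30.0, 17.2]]
230 [[-24.3, 17.7, -12.9], [-37.2, 22.9, -8.6], [-36.2, 22.5, -5.1], [-36.9, 22.7, -1.9], [-36.3, 22.5, 9.4], [-38.1, 23.2, 12.8], [-37.1, 22.8, 17.4]]
240 [[-24.4, 12.5, -13.0], [-36.5, 17.7, -8.8], [-37.4, 18.1, -5.1], [-37.4, 18.1, -1.9], [-36.4, 17.7, 9.5], [-36.1, 17.5, 13.1], [-37.2, 18.0, 17.6]]
```

The holder is square in the grip: bridge top is flat at tool x −37.1, its origin is 73 mm below the reported TCP, and the x offset is 9 mm. I'll carry on to the rack.

```bash
python3 -m jog '[0,0,0,0,0,0,0,0,0,0,0,0,0,0,0,0,0,0,0,0,0,0,0,0,0,0,0,0]'
python3 - <<'E'
from h import *
s=env.state();print(s['tool_pos'],R.from_rotvec(s['eef_rot']).as_matrix())
E
```

```text
time: 7.55
tool_pos: [567.2, 28.2, 264.5]
eef_rot: [0.064, 1.58, -0.071]
force: [0.4, -0.5, -1.0]
finger_gap: 0.127
[567.23221189  28.22056126 264.53589995] [[-0.01007246  0.08562655  0.99627639]
 [-0.00435001  0.99631375 -0.08567374]
 [-0.99993981 -0.00519675 -0.00966285]]
```

```bash
python3 -m jog '[0.003,0.06,0,0.003,-0.006,0,0,0.003,0.12,0,0.003,-0.006,0,0,0.003,0.18,0,0.003,-0.006,0,0,0.003,0.221,-0.02,0.003,-0.006,0,0,0.003,0.221,-0.043,0.003,-0.006,0,0,0.003,0.221,-0.043,0.003,-0.006,0,0,0.003,0.221,-0.043,0.003,-0.006,0,0]'
python3 - <<'E'
from h import *
s=env.state();print(s['tool_pos'],R.from_rotvec(s['eef_rot']).as_matrix())
shot('w7')
for n in("side","top"):
    im,d=env.get_image(n); np.savez(n[0]+"7.npz",im=im,d=d)
    cv2.imwrite(f"pics/{n}7.png",im[:,:,::-1])
E
```

```text
time: 8.25
tool_pos: [570.1, 205.0, 230.6]
eef_rot: [0.067, 1.57, -0.067]
force: [0.6, -0.2, -0.1]
finger_gap: 0.129
[570.11910725 204.97688054 230.59024672] [[-5.45056000e-04  8.55083695e-02  9.96337303e-01]
 [ 3.21512280e-05  9.96337452e-01 -8.55083647e-02]
 [-9.99999851e-01 -1.45733794e-05 -5.45808905e-04]]
```

View pics/w7.png

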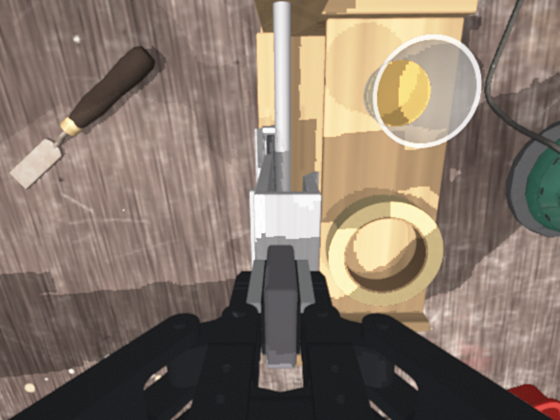

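View pics/side7.png

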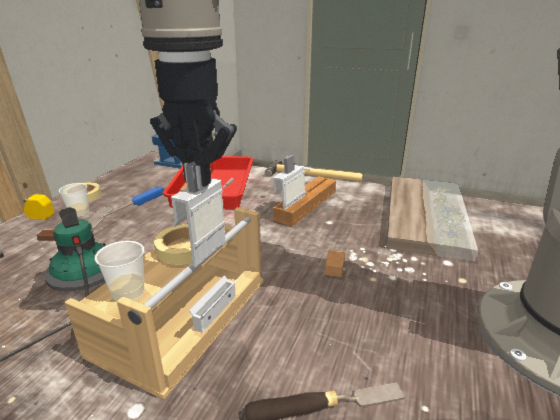

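Run:
```python
from h import *
np.set_printoptions(precision=1,suppress=True,linewidth=220)
a=np.load("w7.npz");im=a["im"];d=a["d"];T=a["T"]
cv2.imwrite("pics/w7z.png",cv2.resize(im[110:215,240:330,::-1],None,fx=7,fy=5.6,interpolation=cv2.INTER_CUBIC))
K=env.camera_params("wrist")["intrinsics"]
Tt=T@np.linalg.inv(env.camera_params("wrist")["mount"])
hsv=cv2.cvtColor(im,cv2.COLOR_RGB2HSV)
W=[]
for v in range(10,120,10):
    c=np.nonzero((hsv[v,265:300,1]<45))[0]+265
    w=wray(T,(c[0]+c[-1])/2,v,149); W.append(w)
    print(v,c[0],c[-1],w, Tt[:3,:3].T@(w-Tt[:3,3]))
W=np.array(W);p=np.polyfit(W[:,1],W[:,0],1);print(np.degrees(np.arctan(p[0])), np.polyval(p,206))
```

```text
10 273 290 [582.6 339.3 149. ] [ 81.6 134.9   1. ]
20 273 290 [582.1 333.3 149. ] [ 81.6 128.9   1. ]
30 273 290 [581.6 327.2 149. ] [ 81.6 122.8   1. ]
40 274 290 [581.4 321.  149. ] [ 81.6 116.6   1.4]
50 274 290 [580.9 314.7 149. ] [ 81.6 110.3   1.4]
60 274 290 [580.4 308.3 149. ] [ 81.6 103.9   1.4]
70 274 290 [579.8 301.8 149. ] [81.6 97.3  1.4]
80 274 290 [579.3 295.2 149. ] [81.6 90.7  1.4]
90 275 290 [579.1 288.5 149. ] [81.6 83.9  1.8]
100 275 290 [578.5 281.6 149. ] [81.6 77.1  1.8]
110 275 290 [577.9 274.7 149. ] [81.6 70.1  1.8]
4.117526449892703 573.0005555164954
```

View pics/w7z.png

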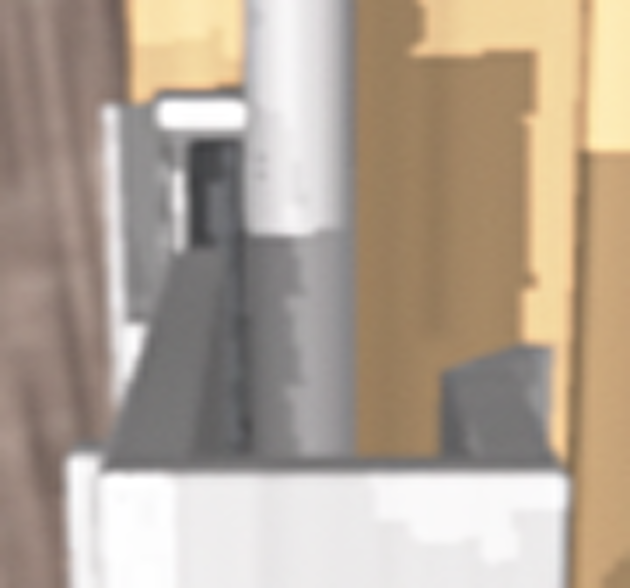

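Run:
```python
from h import *
np.set_printoptions(precision=1,suppress=True,linewidth=220)
a=np.load("w7.npz");T=a["T"];d=a["d"];K=env.camera_params("wrist")["intrinsics"]
M=env.camera_params("wrist")["mount"]
Tt=T@np.linalg.inv(M)
f=lambda x,y:((x+.5)/7-.5+240,(y+.5)/5.6-.5+110)
for n,p in dict(outerL=(115,103),outer=(200,97),inner=(200,135),inR=(243,132)).items():
    u,v=f(*p);w=wray(T,u,v,78); print(n,u,v,w,Tt[:3,:3].T@(w-Tt[:3,3]))
v,u=np.mgrid[:420,:560]
P=(np.stack([(u-K[0,2])/K[0,0]*d,(v-K[1,2])/K[1,1]*d,d,np.ones_like(d)],-1)@M.T)[...,:3]
for vv in range(124,146,2): print(vv,[P[vv,x].round(0).tolist() for x in (257,259,263,266,268,270,272)])
# shelf rack front edges & panels
a=np.load("w7.npz")
cv2.imwrite("pics/w7y.png",cv2.resize(a["im"][0:60,230:490,::-1],None,fx=3,fy=3))
for vv in (2,6,10,14,18,22): print(vv,[P[vv,x].round(0).tolist() for x in (262,300,340,400,460)])
```

```text
outerL 256.0 127.98214285714286 [551.6 257.7  78. ] [152.6  51.  -22.8]
outer 268.14285714285717 126.91071428571429 [563.2 257.7  78. ] [152.6  52.  -11.4]
inner 268.14285714285717 133.69642857142858 [562.6 251.5  78. ] [152.6  45.7 -11.4]
inR 274.2857142857143 133.16071428571428 [568.4 251.5  78. ] [152.6  46.2  -5.6]
124 [[230.0, 49.0, -27.0], [191.0, 52.0, -22.0], [190.0, 52.0, -18.0], [190.0, 52.0, -15.0], [189.0, 52.0, -13.0], [189.0, 52.0, -11.0], [190.0, 52.0, -9.0]]
126 [[229.0, 47.0, -27.0], [189.0, 50.0, -22.0], [183.0, 50.0, -18.0], [183.0, 50.0, -15.0], [183.0, 50.0, -13.0], [182.0, 50.0, -11.0], [181.0, 51.0, -8.0]]
128 [[229.0, 44.0, -27.0], [191.0, 48.0, -22.0], [160.0, 50.0, -17.0], [158.0, 50.0, -14.0], [159.0, 50.0, -12.0], [159.0, 50.0, -10.0], [159.0, 50.0, -8.0]]
130 [[153.0, 49.0, -22.0], [154.0, 49.0, -20.0], [160.0, 48.0, -17.0], [160.0, 48.0, -14.0], [160.0, 48.0, -12.0], [160.0, 48.0, -10.0], [158.0, 49.0, -8.0]]
132 [[152.0, 47.0, -22.0], [154.0, 47.0, -20.0], [159.0, 47.0, -17.0], [159.0, 47.0, -14.0], [158.0, 47.0, -12.0], [161.0, 46.0, -10.0], [159.0, 47
[... 946 characters left out ...]
34.0, -8.0]]
2 [[77.0, 139.0, -12.0], [77.0, 139.0, 13.0], [114.0, 147.0, 45.0], [114.0, 147.0, 90.0], [113.0, 147.0, 135.0]]
6 [[89.0, 139.0, -12.0], [89.0, 139.0, 14.0], [113.0, 144.0, 45.0], [113.0, 144.0, 90.0], [115.0, 145.0, 136.0]]
10 [[98.0, 138.0, -13.0], [99.0, 139.0, 14.0], [113.0, 141.0, 45.0], [115.0, 142.0, 91.0], [113.0, 141.0, 136.0]]
14 [[111.0, 138.0, -14.0], [113.0, 139.0, 15.0], [114.0, 139.0, 45.0], [117.0, 139.0, 92.0], [117.0, 140.0, 138.0]]
18 [[126.0, 138.0, -14.0], [127.0, 139.0, 16.0], [127.0, 139.0, 48.0], [129.0, 139.0, 96.0], [129.0, 139.0, 144.0]]
22 [[141.0, 138.0, -15.0], [142.0, 139.0, 17.0], [128.0, 136.0, 48.0], [128.0, 136.0, 96.0], [129.0, 136.0, 144.0]]
```

View pics/w7y.png

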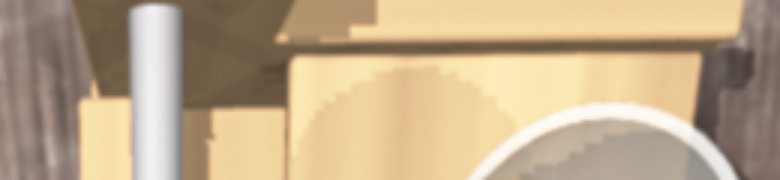

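Run:
```python
from h import *
a=np.load("t7.npz");b=np.load("a_top.npz")
x=cv2.resize(a["im"][180:250,105:245,::-1],None,fx=5,fy=4,interpolation=cv2.INTER_CUBIC)
cv2.imwrite("pics/t7z.png",x)
a=np.load("s7.npz")
cv2.imwrite("pics/s7z.png",cv2.resize(a["im"][160:330,130:270,::-1],None,fx=4,fy=3.5,interpolation=cv2.INTER_CUBIC))
```

```text
(no output)
```

View pics/s7z.png

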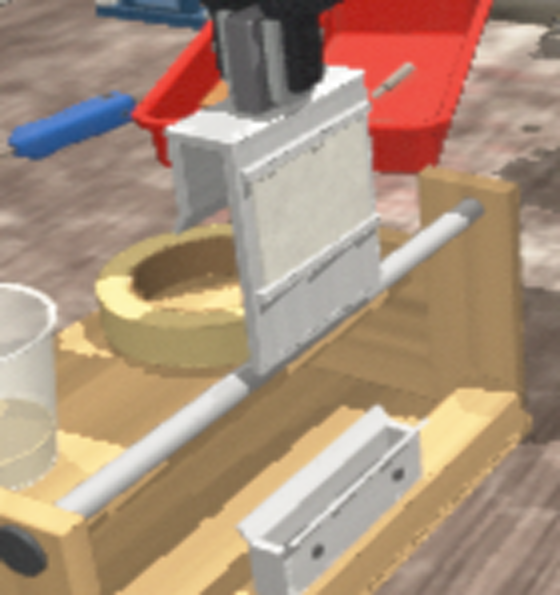

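The measurements agree to about 1 mm: the rack panel inner face is at tool y 138.5 (expected 138), the bar at tool z about 2.7 (expected 3), and the sprung strip at z 58, centred at −9. I'll descend over the bar to just above the mouth.

```bash
python3 -m jog '[0,0,-0.02,0,0,0.0045,0,0,0,-0.04,0,0,0.0045,0,0,0,-0.055,0,0,0.0045,0,0,0,-0.07,0,0,0.0045,0,0,0,-0.085,0,0,0.0045,0,0,0,-0.09,0,0,0.0045,0,0,0,-0.09,0,0,0.0045,0]'
python3 - <<'E'
from h import *
shot('w8')
im,d=env.get_image("side")
cv2.imwrite("pics/s8.png",cv2.resize(im[160:330,130:270,::-1],None,fx=4,fy=3.5,interpolation=cv2.INTER_CUBIC))
E
```

```text
time: 9.1
tool_pos: [569.5, 206.4, 157.8]
eef_rot: [0.06, 1.571, -0.06]
force: [0.3, 0.5, -0.8]
finger_gap: 0.131
```

View pics/w8.png

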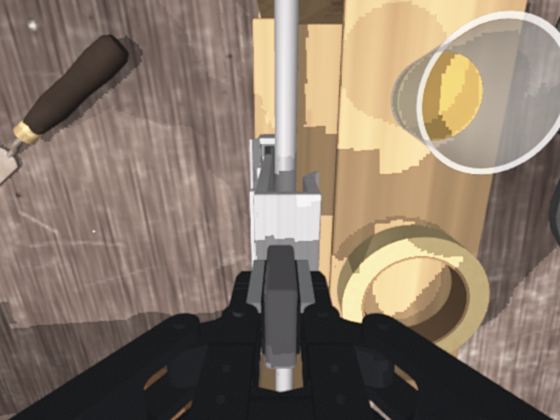

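View pics/s8.png

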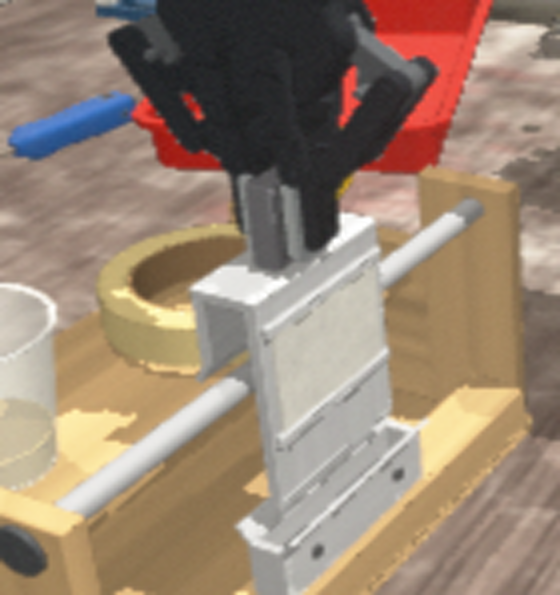

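The bar is inside the hook and the bottom edge is over the channel, with no contact force. I'll go down to just above the strip.

```bash
python3 -m jog '[0,0,-0.008,0,0,0,0,0,0,-0.016,0,0,0,0,0,0,-0.022,0,0,0,0,0,0,-0.026,0,0,0,0,0,0,-0.026,0,0,0,0]'; python3 -m jog '[0,0,-0.002,0,0,0,0,0,0,-0.004,0,0,0,0,0,0,-0.006,0,0,0,0,0,0,-0.006,0,0,0,0]';python3 -m jog '[0,0,-0.002,0,0,0,0,0,0,-0.003,0,0,0,0,0,0,-0.004,0,0,0,0,0,0,-0.004,0,0,0,0]'
```

```text
time: 9.7
tool_pos: [569.5, 206.4, 137.1]
eef_rot: [0.06, 1.571, -0.06]
force: [0.4, 1.4, -1.3]
finger_gap: 0.129
time: 10.1
tool_pos: [569.7, 206.5, 132.7]
eef_rot: [0.061, 1.57, -0.06]
force: [0.1, -0.2, -1.2]
finger_gap: 0.127
time: 10.5
tool_pos: [569.9, 206.6, 129.8]
eef_rot: [0.061, 1.57, -0.059]
force: [-0.6, -0.1, 2.3]
finger_gap: 0.13
```

The spring contacted at about z 131, as predicted. I'll continue in small steps.

```bash
for i in 1 ; do python3 -m jog '[0,0,-0.002,0,0,0,0,0,0,-0.004,0,0,0,0,0,0,-0.004,0,0,0,0]';python3 -m jog '[0,0,-0.002,0,0,0,0,0,0,-0.003,0,0,0,0,0,0,-0.003,0,0,0,0]'; done
```

```text
time: 10.8
tool_pos: [569.8, 206.5, 126.4]
eef_rot: [0.061, 1.57, -0.06]
force: [-0.2, 0.8, 2.4]
finger_gap: 0.126
time: 11.1
tool_pos: [569.9, 206.6, 124.2]
eef_rot: [0.061, 1.57, -0.059]
force: [-0.1, -0.8, 3.9]
finger_gap: 0.131
```

```bash
python3 -m jog '[0,0,-0.0015,0,0,0,0,0,0,-0.0015,0,0,0,0,0,0,-0.0015,0,0,0,0]';python3 -m jog '[0,0,-0.0015,0,0,0,0,0,0,-0.0015,0,0,0,0,0,0,-0.0015,0,0,0,0]'
```

```text
time: 11.4
tool_pos: [570.0, 206.7, 124.1]
eef_rot: [0.061, 1.569, -0.06]
force: [-4.7, -3.4, 20.5]
finger_gap: 0.13
time: 11.7
tool_pos: [570.1, 206.6, 124.0]
eef_rot: [0.061, 1.568, -0.06]
force: [-12.7, -5.9, 36.6]
finger_gap: 0.131
```

A rigid stop came at z 124.0 with 37 N and some sideways force. I'll ease off to about 20 N and check with the cameras that this is home and not a jam.

```bash
python3 -m jog '[0,0,0.001,0,0,0,0,0,0,0.001,0,0,0,0]'
python3 - <<'E'
from h import *
np.set_printoptions(precision=1,suppress=True,linewidth=220)
T,im,d=shot('w9')
print(env.state()['tool_pos'],env.state()['force'],env.state()['wrist_torque'])
K=env.camera_params("wrist")["intrinsics"];v,u=np.mgrid[:420,:560]
P=(np.stack([(u-K[0,2])/K[0,0]*d,(v-K[1,2])/K[1,1]*d,d,np.ones_like(d)],-1)@T.T)[...,:3]
for vv in (200,215,230): print([P[vv,x].round(1).tolist() for x in (262,275,300,315)])
# bar top
for vv in (60,100,140): print('bar',[P[vv,x].round(1).tolist() for x in (280,283,286,289)])
print("mean bridge z",P[198:235,262:315,2].mean())
cv2.imwrite("pics/w9z.png",cv2.resize(im[120:225,235:335,::-1],None,fx=7,fy=5.6,interpolation=cv2.INTER_CUBIC))
im,d=env.get_image("side");np.savez("s9.npz",im=im,d=d)
cv2.imwrite("pics/s9.png",cv2.resize(im[190:330,160:270,::-1],None,fx=5,fy=4.2,interpolation=cv2.INTER_CUBIC))
E
```

```text
time: 11.9
tool_pos: [570.0, 206.6, 124.0]
eef_rot: [0.061, 1.569, -0.06]
force: [-8.3, -4.5, 25.7]
finger_gap: 0.13
[570.  206.6 124.1] [-7.4 -4.  25.1] [-0.9  1.8 -0. ]
[[565.4, 244.1, 161.6], [571.0, 243.8, 162.0], [581.8, 242.9, 161.8], [588.4, 242.0, 160.5]]
[[564.8, 237.5, 162.5], [570.4, 236.3, 160.3], [581.4, 235.9, 161.5], [588.1, 235.0, 160.5]]
[[564.0, 230.0, 161.4], [569.8, 229.3, 160.7], [581.0, 228.8, 161.4], [587.8, 228.1, 161.0]]
bar [[577.5, 300.1, 154.8], [578.7, 300.1, 153.8], [579.9, 299.9, 155.0], [581.1, 299.8, 155.1]]
bar [[576.3, 284.8, 154.0], [577.6, 284.7, 154.0], [578.8, 284.6, 155.3], [580.1, 284.5, 154.9]]
bar [[575.1, 268.4, 155.2], [576.4, 268.3, 155.3], [577.6, 268.2, 154.8], [578.9, 268.1, 154.6]]
mean bridge z 161.52229714826763
```

View pics/w9z.png

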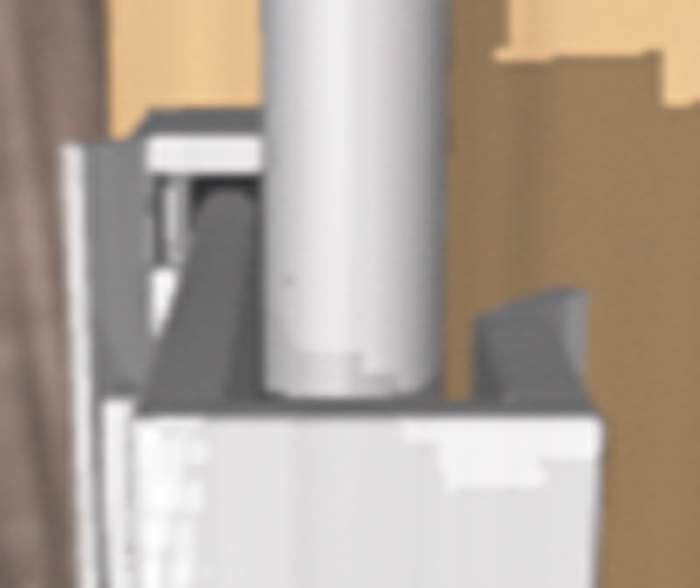

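View pics/s9.png

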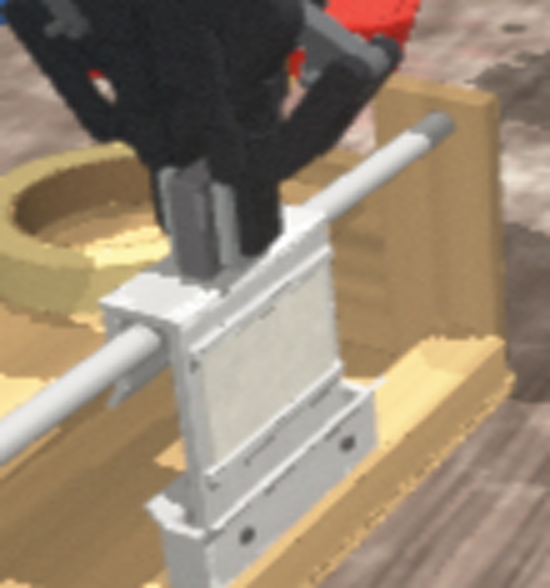

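Run:
```python
from h import *
np.set_printoptions(precision=2,suppress=True,linewidth=220)
K=env.camera_params("wrist")["intrinsics"];v,u=np.mgrid[:420,:560]
for n in ("w8","w9"):
    a=np.load(n+".npz");T=a["T"];d=a["d"]
    P=(np.stack([(u-K[0,2])/K[0,0]*d,(v-K[1,2])/K[1,1]*d,d,np.ones_like(d)],-1)@T.T)[...,:3]
    q=P[198:240,262:317].reshape(-1,3)
    c=q.mean(0); A=np.c_[q[:,:2]-c[:2],np.ones(len(q))]
    m=np.abs(q[:,2]-np.median(q[:,2]))<5
    s=np.linalg.lstsq(A[m],q[m,2],rcond=None)[0]; print(n,"slopes deg x,y",np.degrees(s[:2]),"z",s[2],"TCP",a["T"][:3,3],c)
    M=env.camera_params("wrist")["mount"];print((T@np.linalg.inv(M))[2])
    b=P[30:150,277:292]; z=b[...,2]
    for v0 in (30,60,90,120): print("bar top",np.median(P[v0:v0+30,278:292,2]),np.percentile(P[v0:v0+30,278:292,2],90))
```

```text
w8 slopes deg x,y [-0.37  0.4 ] z 194.61608444799512 TCP [576.54 286.39 339.78] [575.99 234.35 195.12]
[ -1.     0.    -0.   157.77]
bar top 154.6946273192819 155.6575576637556
bar top 154.6028813895598 155.59476399879193
bar top 154.64579546473303 155.58862705595922
bar top 154.60628917405256 155.6223778703211
w9 slopes deg x,y [-0.31  0.23] z 160.93512831368184 TCP [576.71 286.53 306.07] [576.48 234.64 161.69]
[ -1.     0.     0.   124.03]
bar top 154.72481602473988 155.60077561664642
bar top 154.7579223862632 155.62303918667905
bar top 154.6604163533484 155.63034347996123
bar top 154.78542306724788 155.63809860136018
```

The hook is seated: bridge top at 160.9 against bar top at 154.9, matching the 6 mm bridge, and the holder is level to 0.3°. I'll confirm it holds steady and that the wide holder is still standing, then hand in.

```bash
python3 -m jog '[0,0,0,0,0,0,0,0,0,0,0,0,0,0,0,0,0,0,0,0,0,0,0,0,0,0,0,0]'
python3 - <<'E'
from h import *
im,d=env.get_image("side");cv2.imwrite("pics/s10.png",im[:,:,::-1])
E
```

```text
time: 12.4
tool_pos: [570.0, 206.7, 124.1]
eef_rot: [0.061, 1.569, -0.06]
force: [-7.9, -4.8, 25.2]
finger_gap: 0.129
```

View pics/s10.png

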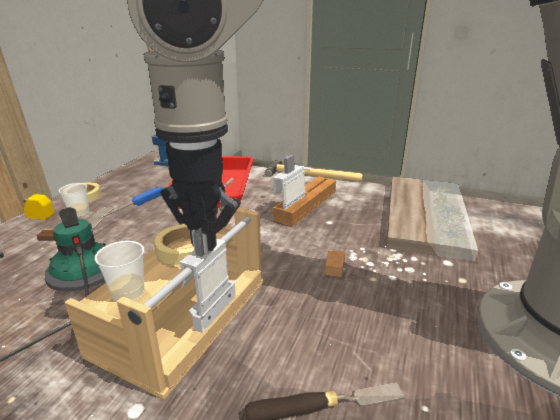

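The holder hangs at (212,280) with its hook over the bar, the card facing outward, and its bottom edge behind the lip. The wide holder still stands in the block at (290,185).

```bash
python3 -c "
from plant import env
env.job_done()
s=env.state();print(s['time'],s['force'],s['finger_gap'])"
```

```text
the job is handed in; nothing more can be done
the job is handed in; nothing more can be done
```

The narrow holder is hanging on the rack bar, card facing outward, with its bottom edge behind the lip. The arm is still gripping it and pressing it down, so you can drive the screws. I handed in at about 12.5 s; the system gave no verdict and refused a state reading after that.

**Final checks before handing in:**
- **Push:** the spring contacted at the expected height, then there was a rigid stop. A steady 25 N upward showed at the wrist, having peaked at 37 N before I eased off.
- **Seating:** the bridge top measured 160.9 mm and the bar top about 154.9 mm, matching the 6 mm bridge, and the holder was level within about 0.4°.
- **Wide holder:** it still stands in the block, and nothing else looked disturbed.

**What failed or disagreed:**
- **First grasp missed:** the fingers shut just above the tab. The real fingertips are about 41 mm behind the reported TCP, contrary to the description. I measured that with the wrist camera and the second grasp held.
- **Stop height:** the rigid stop came at TCP z 124.0, against about 123 predicted. That is within my measuring error.
- **Sideways force:** about 8 N in x and 5 N in y remain at the wrist while pressed. I did not find the cause.

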